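# Close and lock a cell-test clamp

## Robot

A 7-joint arm with a two-finger parallel gripper is mounted at the origin on the work surface. World frame = base frame: x ahead of the robot, y to its left, z up, the work surface at z = 0. Lengths are in m, angles in rad, forces in N, time in s.
With the tool pointing down it reaches from about 0.4 to 0.85 m from the base axis. Payload 4.5 kg.
Tool frame: the origin (TCP) lies midway between the tips of the shut fingers; the grasp point (between the pads) lies 19 mm behind it; z points along the fingers, y is the line along which they close (so a half turn about z gives the same grasp; the last joint's range is limited). The gripper opens to 88 mm and grips with 3 to 60 N. Pads are 18 mm wide; open, the fingers measure 123 mm over their backs; the gripper's body (75 mm by 187 mm) begins 45 mm behind the grasp point.
Start: joints at [-1.226, 0.689, -0.195, 1.565, 0.157, 0.902, -0.215], TCP at [0.191, 0.595, 0.239] pointing down, gripper open.
Joint ranges: [-3.01, 3.01], [-0.46, 2.08], [-1.47, 1.51], [0.13, 2.56], [-1, 4.14], [0.04, 2.09], [-2.66, 2.66]. Speed limits (rad/s): [2.57, 2.57, 3.14, 3.14, 3.14, 3.14, 3.14].

## Interface

Orientations are given as a unit quaternion [x, y, z, w].
In Python, from plant import r gives the robot as it stands.
- The arm moves only by the tool move_arm, never from a script. Its argument "targets" is a list that holds one entry, the list of rows, each a list of 7 numbers: the opening, from 0 (shut) to 1 (fully open), then the shift along the tool's x, y, z in mm, then the turn, a rotation vector about the tool's x, y, z in degrees. In form: [[[claw, dx, dy, dz, ax, ay, az], ...]]. A call has 1 to 10 rows; each row is the pose to reach, as a shift and turn from the pose commanded when the call began, along the tool's axes at that moment; what a row does not reach only later rows make up. A row lasts 1/8 s, in which the tool goes at most 62.5 mm and 10.7 degrees, less where a joint would pass 70% of its speed; a pose out of reach is approached as far as the arm can. A call with a gripper value outside its range is refused whole. The fingers move at their own pace and stop on an object; "newtons" is the grip in N (left out, the last holds). Time passes only in rows, so rows that repeat a pose let the fingers close. It gives the time, the measured TCP pose, the force, the opening and the grip force at its end, in the units of the state.
- r.get_state(): the state, without advancing time (a new reading comes with each control period).
- r.snapshot(name): name is "scene" or "top" or "wrist"; returns the picture (420x560x3 uint8, red, green, blue); there is no depth.
- r.camera_info(name): a dict with "fx", "fy", "cx", "cy" (pixels), "R" (3x3) and "t" (3): a world point X has camera coordinates R X + t. Camera axes: x right, y down, z forward; pixel columns grow to the right and rows downward; lengths in m; the calibration is good to about 2 mm. A picture is of the moment at which its call begins: read the wrist's pose just before it. camera_info takes no time and is no camera call; for the wrist camera it gives the pose at the moment of the call.
- r.finish_job(): hands the job in; it is judged then, once.
The state is a dict: "clock": time; "q": joint angles; "qd": joint speeds; "joint_torque": joint torques, N m; "tool_pos": TCP position; "eef_rot": TCP orientation; "contact_force": force on the tool from outside, world axes, zero at the start; "moment": the same for the moment, N m; "opening": opening from 0.0 (shut) to 1.0 (fully open); "finger_force": force on a finger pad.
Only numpy, scipy, OpenCV 4.12 (cv2) and the standard library are available. Lean on these libraries where they do the work, as an engineer would, in place of code of your own. Each camera call takes 0.05 s, during which the arm holds its last target. There are 200 camera calls.

## Task

Push the sliding carriage of the clamping fixture towards its end stop until the test cell standing in the track is held snugly between the carriage's nose and the end stop's contact. Then turn the brass wing knob on the carriage clockwise (seen from above) until it is tight, so that the carriage is locked there. Leave the cell standing upright, and do not disturb the spare cell, the meter or the pen cup.

Things in the scene. Friction and masses are not known exactly. Their poses are not given: they have to be found in the camera images.
- fixture: Clamping fixture, fixed to the bench. Aluminium plate 315 x 110 x 12 mm; x runs along the track from the open end (plate edge x = -150 mm) to the end stop (edge +165 mm), z up; origin at bench level on the centre line. Two steel guide strips, 22 mm high, inner faces 54 mm apart. Black end stop 80 mm wide, 60 mm high; its brass contact faces the carriage at x = +140 mm, 33 mm high.
- carriage (a joint): Carriage travel along the fixture's +x, m: 0 at the open end, 0.095 when the cell is held snugly, range 0 to 0.115. Aluminium block 90 x 90 mm, 24 to 48 mm above the bench, a brass nose (24 mm diameter, 10 mm long) in front. Slides with about 3 N while the knob is loose. The knob axis is 30 mm ahead of the back face, 70 mm behind the nose tip, at fixture x = -75 mm + travel.
- back_face (a point): Centre of the carriage's flat back face (90 mm wide, 23 mm high), 36.5 mm above the bench: the place to push. Axes as the fixture's.
- nose_tip (a point): Centre of the brass nose's tip, which meets the cell, 33 mm above the bench. Axes as the fixture's.
- wing_knob (a joint): Angle of the wing knob, rad, growing clockwise seen from above: 0 fully loose (wings in line with the track), the clamp bites from about 0.9, tight above 1.1, hard stop at 1.4 (wings nearly across the track). It stays where it is left; turning needs about 0.15 N m, more when biting.
- wing_grip (a point): Point on the knob's axis, 64 mm above the bench, mid-height of the wing bar. Turns with the knob: x along the wings, z up. The brass bar is 52 mm long, 10 mm thick, from 56 to 72 mm above the bench; an ear at either end rises to 79 mm. Below it a steel hub of 36 mm diameter on the carriage's top (48 mm).
- cell: The test cell to be clamped: steel cylinder 50 mm in diameter, 42 mm high, 0.25 kg, standing on the plate between the guide strips, ahead of the nose, loose. Origin at the centre of its underside, z up. Held snugly its centre is at fixture x = +115 mm.
- spare_cell: Identical cell standing on the bench beside the fixture, not to be disturbed. Origin at the centre of its underside.
- meter: Small black meter, 90 x 50 x 22 mm, lying on the bench, not to be disturbed. Origin at the centre of its underside.
- pen_cup: Black pen cup, 80 mm in diameter, 90 mm high, pens up to 140 mm, on the bench, not to be disturbed. Origin at the centre of its underside.
Not all that is in view belongs to the job. What is shaped like the cell but red is not meant.

How it is judged:
On the way, in this order (a step that is already met when the one before it is completed fails the run):
1. the carriage is pushed home, holding the cell against the end stop, while the knob is still loose (value of joint carriage between 0.091 and 0.099 m and x of cell in the frame of fixture between 0.11 and 0.12 m and z of cell in the frame of fixture below 0.016 m and angle between cell's own z axis and vertical below 0.1 rad and value of joint wing_knob below 0.85 rad), for 0.2 s.
2. the knob is turned tight with the carriage home (value of joint carriage between 0.091 and 0.099 m and value of joint wing_knob above 1.1 rad), for 0.2 s.
At the end, for the whole second after the job is handed in: The carriage is within 4 mm of its home travel (0.095), the cell stands upright (within 0.1 rad) on the plate within 5 mm of its place against the end stop, at rest, and the knob is turned beyond 1.1 rad (all of step 2 and x of cell in the frame of fixture between 0.11 and 0.12 m and z of cell in the frame of fixture below 0.016 m and angle between cell's own z axis and vertical below 0.1 rad and linear speed of cell below 0.02 m/s); the robot touches nothing.
It fails at once if the spare cell is moved by more than 30 mm or tipped (distance of spare_cell from where it was at the start of the episode above 0.03 m or angle between spare_cell's own z axis and vertical above 0.5 rad).
It fails at once if the meter is moved by more than 30 mm or tipped (distance of meter from where it was at the start of the episode above 0.03 m or angle between meter's own z axis and vertical above 0.5 rad).
It fails at once if the pen cup is moved by more than 30 mm or tipped (distance of pen_cup from where it was at the start of the episode above 0.03 m or angle between pen_cup's own z axis and vertical above 0.5 rad).
It also fails if it takes over 56 s, if anything falls off the work surface, if the arm or the gripper's body presses on something with over 40 N, if the wrist force passes 120 N, or if a joint passes its speed limit or range.

## Working session

There is one attempt and no reset: what is moved stays moved. The work goes in short steps, Python scripts to look and compute and a tool call to move; the robot and the scene stay as the last step left them, time stands still between calls to the robot, and variables do not carry over. Pictures are saved under pics/ and viewed, at most 10 in all, crops included, and the job is handed in when it is done.

Besides the shell and the picture viewer there is one more tool, called after "Request:" as a command line: name --argument value ..., lists and objects as JSON in quotes. move_arm: Moves the arm, as the interface text tells. Its arguments: {"type":"object","properties":{"targets":{"type":"array","items":{"type":"array","items":{"type":"array","items":{"type":"number"}}}},"newtons":{"type":"number"}},"required":["targets"]}

```bash
mkdir -p pics; python3 - <<'E'
from plant import r
import cv2,numpy as np
for n in ("scene","top"):
    im=r.snapshot(n); cv2.imwrite(f"pics/{n}0.png",im[:,:,::-1])
    c=r.camera_info(n); print(n,{k:np.round(v,4).tolist() for k,v in c.items()})
s=r.get_state(); print(s)
E
```

```text
scene {'fx': 441.7603, 'fy': 441.7603, 'cx': 275.5136, 'cy': 209.8643, 'R': [[-0.7527, 0.6583, 0.0104], [0.5516, 0.6392, -0.5359], [-0.3595, -0.3976, -0.8442]], 't': [0.508, -0.2109, 1.2901]}
top {'fx': 543.4558, 'fy': 543.4558, 'cx': 281.6974, 'cy': 216.0842, 'R': [[-0.005, -1.0, 0.0004], [-0.9963, 0.005, -0.0863], [0.0863, -0.0009, -0.9963]], 't': [-0.0915, 0.5766, 0.9903]}
{'clock': 0.1, 'q': array([-1.22617862,  0.6899093 , -0.19451603,  1.56623859,  0.15731879,
        0.90248867, -0.21509225]), 'qd': array([-3.53204977e-04, -4.85044317e-04, -1.08667237e-03, -3.11572209e-03,
       -9.50547428e-05,  1.80163416e-04, -9.15503009e-04]), 'joint_torque': array([-3.08452421e-03, -5.28516698e+01, -1.27197560e+00, -1.53840709e+01,
       -5.26754244e-02,  1.93282431e-03,  5.23733104e-05]), 'tool_pos': array([0.19102294, 0.59449874, 0.23798478]), 'eef_rot': array([ 1.54738333e-01,  9.87955144e-01, -8.23481459e-04, -6.05930283e-05]), 'contact_force': array([-0.32384878,  0.09682127, -0.02426931]), 'moment': array([ 0.01482059, -0.01122795, -0.00054998]), 'finger_force': 0.0, 'opening': 0.9987226865792113}
```

View pics/scene0.png

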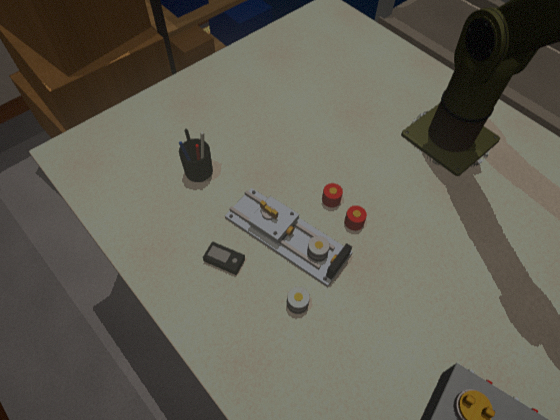

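View pics/top0.png

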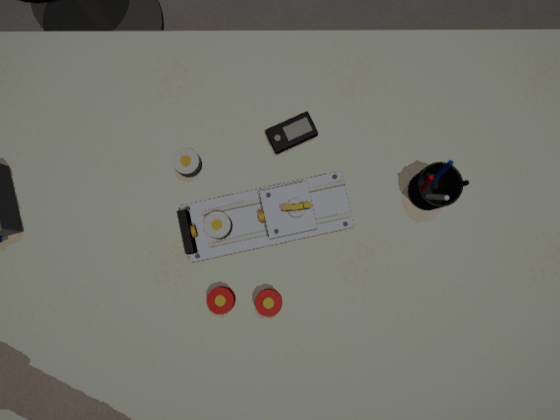

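Scene: the fixture has its end stop at top-view (187,231) and its open end on the right near (350,200). The knob is at (296,208). White cells are at (217,225), in the track, and (186,161), on the bench, so that one is the spare. The red decoys are at (221,300) and (268,302), the meter at (292,132), and the pen cup at (435,187). I choose the white cell in the track and the brass wing knob at (296,208), and check both in a crop.

```bash
cat > h.py <<'E'
import numpy as np
def ray(c,u,v,z):
    d=c["R"].T@np.array([(u-c["cx"])/c["fx"],(v-c["cy"])/c["fy"],1.]); o=-c["R"].T@c["t"]
    return o+d*(z-o[2])/d[2]
def proj(c,X):
    p=np.asarray(X)@c["R"].T+c["t"]; return np.c_[c["fx"]*p[:,0]/p[:,2]+c["cx"],c["fy"]*p[:,1]/p[:,2]+c["cy"]]
E
python3 - <<'E'
import cv2
im=cv2.imread("pics/top0.png")[160:275,170:365]
cv2.imwrite("pics/top0c.png",cv2.resize(im,None,fx=4,fy=4,interpolation=cv2.INTER_CUBIC))
E
```

```text
(no output)
```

View pics/top0c.png

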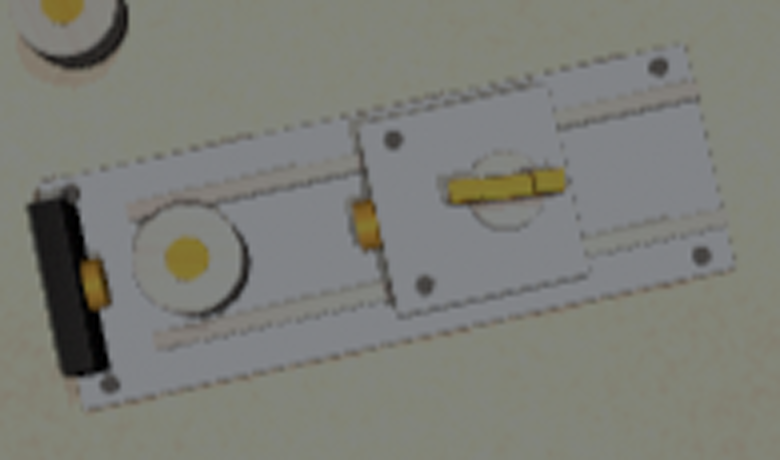

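The crop shows plate corners at (688,43), (735,268), (85,410), (40,180). Carriage top corners are at (358,124), (548,87), (590,275), (400,317), and the knob's wings run from (447,190) to (565,180). The white cell is in the track at (188,259), so the choice is confirmed.

```bash
python3 - <<'E'
from plant import r
from h import *
from scipy.optimize import least_squares
from scipy.spatial.transform import Rotation as R
c=r.camera_info("top")
uv=lambda P:170*np.array([1,0])+[0,160]+(np.array(P)+.5)/4-.5
plate=[[-.15,.055],[-.15,-.055],[.165,-.055],[.165,.055]]
pc=uv([(688,43),(735,268),(85,410),(40,180)])
car=uv([(358,124),(548,87),(590,275),(400,317)])
W=np.array([ray(c,*p,.012)[:2] for p in pc]); C=np.array([ray(c,*p,.048)[:2] for p in car])
print(W,C)
def T(p,X):
    a=p[2]; return np.array(X)@np.array([[np.cos(a),np.sin(a)],[-np.sin(a),np.cos(a)]])+p[:2]
best=None
for fl in (1,-1):
  P=np.array(plate)*[1,fl]
  s=least_squares(lambda p:(T(p,P)-W).ravel(),[W[:,0].mean(),W[:,1].mean(),1.6])
  print(fl,s.x,np.degrees(s.x[2]),np.round(s.fun*1e3,1))
  if best is None or s.cost<best.cost: best=s
p=best.x
a=p[2];Rm=np.array([[np.cos(a),-np.sin(a)],[np.sin(a),np.cos(a)]])
f=lambda X:(np.array(X)-p[:2])@Rm
print("carriage corners fix",f(C)*1e3)
w=[ray(c,*q,z)[:2] for q,z in zip(uv([(447,190),(565,180),(188,259)]),(.075,.075,.054))]
print("wing ends, cell fix",f(w)*1e3, "sp",ray(c,186,161,.042))
s=r.get_state();Re=R.from_quat(s["eef_rot"]).as_matrix();print(Re.round(3), s["tool_pos"])
for n,x in (("back",-.105),("knob",-.075),("knobhome",.020),("tip",-.005),("backhome",-.01)):
    print(n,T(p,[x,0]))
cm=r.camera_info("meter") if 0 else None
print("meter",[ray(c,*q,.022)[:2] for q in ((266,132),(309,113),(317,131),(275,153))],"cup",ray(c,435,187,.09),"reds",ray(c,268,302,.042),ray(c,221,300,.042))
E
```

```text
[[ 0.66416155 -0.209073  ]
 [ 0.55662147 -0.22970938]
 [ 0.4913344   0.07660087]
 [ 0.60004348  0.09894352]] [[ 0.62120999 -0.05324056]
 [ 0.63789208 -0.14046166]
 [ 0.55136455 -0.15881847]
 [ 0.53266274 -0.07221286]]
1 [ 0.57959782 -0.07314598  1.77999808] 101.98637733235768 [-107.2  -22.2  107.9   21.3  107.8   23.1 -108.5  -22.1]
-1 [ 0.57957698 -0.07315037  1.77715922] 101.82372261310722 [-0.   0.4 -0.1 -1.5  0.6  0.5 -0.4  0.7]
carriage corners fix [[ 10.95671926 -44.82921004]
 [-77.83195989 -43.28562745]
 [-78.06968449  45.1673435 ]
 [ 10.53040654  45.72674758]]
wing ends, cell fix [[-21.96304073  -3.82394278]
 [-74.21392818   2.81328891]
 [ 98.89383908   0.16544987]] sp [0.67800501 0.08240615 0.042     ]
[[-0.952  0.306 -0.   ]
 [ 0.306  0.952 -0.002]
 [-0.    -0.002 -1.   ]] [0.19102294 0.59449874 0.23798478]
back [ 0.60109162 -0.17592254]
knob [ 0.59494458 -0.14655907]
knobhome [ 0.57547896 -0.05357471]
tip [ 0.58060149 -0.07804428]
backhome [ 0.581626   -0.08293819]
meter [array([ 0.7368366 , -0.06539635]), array([ 0.77325727, -0.14739929]), array([ 0.73829382, -0.16226871]), array([ 0.69631762, -0.08232768])] cup [ 0.62046123 -0.36385316  0.09      ] reds [ 0.41855992 -0.06878538  0.042     ] [0.42257838 0.01638292 0.042     ]
```

Fixture is at (0.5796, −0.0732) with yaw 101.8°. The carriage travel is about 0.0265 m and the knob about 0.12 rad. I'll move behind the carriage at height with the fingers shut.

Request:
move_arm --targets '[[[0, -630, -617, 0, 0, 0, 60.4], [0, -630, -617, 0, 0, 0, 60.4], [0, -630, -617, 0, 0, 0, 60.4], [0, -630, -617, 0, 0, 0, 60.4], [0, -630, -617, 0, 0, 0, 60.4], [0, -630, -617, 0, 0, 0, 60.4], [0, -630, -617, 0, 0, 0, 60.4], [0, -630, -617, 0, 0, 0, 60.4], [0, -630, -617, 0, 0, 0, 60.4], [0, -630, -617, 0, 0, 0, 60.4]]]'

```text
clock: 1.35
tool_pos: [0.4832, 0.0404, 0.2386]
eef_rot: [0.631, 0.776, 0.0, -0.0]
contact_force: [1.2, 0.1, -0.9]
opening: 0.006
finger_force: 0.0
```

```bash
cat >> h.py <<'E'
from scipy.spatial.transform import Rotation as Rot
P0=np.array([.5796,-.0732]); YAW=np.radians(101.82)
def goal(r,fx,fy,z,cw=0.):
    "delta in tool mm / rotvec deg to reach fixture (fx,fy), height z; tool x along the fixture's x turned clockwise by cw rad"
    s=r.get_state(); Re=Rot.from_quat(s["eef_rot"]); c,n=np.cos(YAW),np.sin(YAW)
    t=np.r_[P0+[c*fx-n*fy,n*fx+c*fy],z]; d=Re.inv().apply(t-s["tool_pos"])*1e3
    a=YAW-cw; G=Rot.from_matrix(np.array([[np.cos(a),np.sin(a),0],[np.sin(a),-np.cos(a),0],[0,0,-1]]))
    f=s["tool_pos"][:2]-P0
    print("clock",s["clock"],"delta",d.round(1),"rot",np.degrees((Re.inv()*G).as_rotvec()).round(2),"fix xy mm",(np.array([c*f[0]+n*f[1],-n*f[0]+c*f[1],s["tool_pos"][2]])*1e3).round(1),"q",s["q"].round(2),"F",s["contact_force"].round(1))
E
python3 -c "
from plant import r;from h import *;goal(r,-.115,0,.12)"
```

```text
clock 1.35 delta [-246.    71.2  118.5] rot [-0.   -0.02 -0.01] fix xy mm [131.   71.1 238.6] q [-0.19  0.51  0.02  1.98 -0.02  0.65  0.05] F [ 1.2  0.1 -0.9]
```

Request:
move_arm --targets '[[[0, -246, 71, 20, 0, 0, 0], [0, -246, 71, 20, 0, 0, 0], [0, -246, 71, 20, 0, 0, 0], [0, -246, 71, 20, 0, 0, 0], [0, -246, 71, 60, 0, 0, 0], [0, -246, 71, 118, 0, 0, 0], [0, -246, 71, 118, 0, 0, 0], [0, -246, 71, 118, 0, 0, 0]]]'

```text
clock: 2.35
tool_pos: [0.6033, -0.1841, 0.1222]
eef_rot: [0.631, 0.776, 0.0, 0.001]
contact_force: [0.1, 0.4, 0.1]
opening: 0.002
finger_force: 0.0
```

```bash
python3 -c "
from plant import r;from h import *;goal(r,-.115,0,.031);import cv2
c=r.camera_info('wrist');cv2.imwrite('pics/w1.png',r.snapshot('wrist')[:,:,::-1]);print(c)
t=r.camera_info('top')
"
```

```text
clock 2.35 delta [-1.5 -0.6 91.2] rot [ 0.1   0.04 -0.01] fix xy mm [-113.4   -0.4  122.2] q [ 0.23  0.84 -0.01  1.65  0.01  0.65  0.42] F [0.1 0.4 0.1]
{'fx': 364.0333955869783, 'fy': 364.0333955869783, 'cx': 284.30075544356583, 'cy': 212.93307591878158, 'R': array([[ 9.78900458e-01,  2.04335395e-01,  9.69205817e-04],
       [ 1.93611326e-01, -9.29020830e-01,  3.15333080e-01],
       [ 6.53341218e-02, -3.08492047e-01, -9.48980563e-01]]), 't': array([-0.55343595, -0.2945357 ,  0.18379323])}
```

View pics/w1.png

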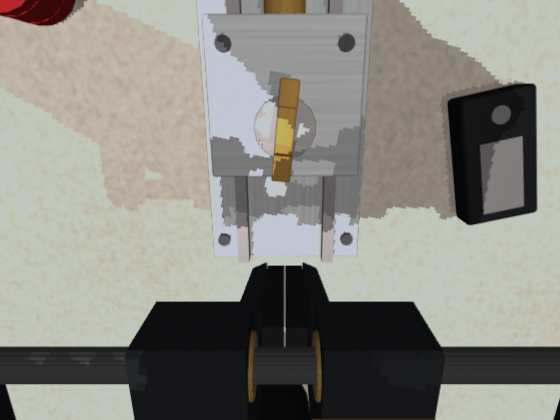

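The wrist view shows the carriage's back edge at row ~176, columns 212–360. The wing bar runs from (282,180) to (290,80). The shut fingers are centred behind it, at column 285.

```bash
python3 -c "
from plant import r;from h import *
c=r.camera_info('wrist');a=YAW
for u,v,z in ((212,176,.048),(360,175,.048),(283,181,.079),(289,80,.079),(214,256,.012),(357,255,.012)):
    w=ray(c,u,v,z)[:2]-P0;print((np.array([w@[np.cos(a),np.sin(a)],w@[-np.sin(a),np.cos(a)]])*1e3).round(1))
"
```

```text
[-81.  43.]
[-80.5 -48.4]
[-76.9  -0.9]
[-26.2  -3.9]
[-152.2   52.6]
[-151.5  -57.9]
```

Request:
move_arm --targets '[[[0, 0, 0, 45, 0, 0, 0], [0, 0, 0, 91, 0, 0, 0], [0, 0, 0, 91, 0, 0, 0], [0, 10, 0, 91, 0, 0, 0], [0, 20, 0, 91, 0, 0, 0], [0, 24, 0, 91, 0, 0, 0], [0, 30, 0, 91, 0, 0, 0], [0, 36, 0, 91, 0, 0, 0], [0, 42, 0, 91, 0, 0, 0], [0, 48, 0, 91, 0, 0, 0]]]'

```text
clock: 3.65
tool_pos: [0.5926, -0.1368, 0.0297]
eef_rot: [0.631, 0.776, 0.0, 0.0]
contact_force: [2.5, -2.9, 1.8]
opening: 0.006
finger_force: 1.8
```

```bash
python3 -c "
from plant import r;from h import *;goal(r,-.019,0,.031)"
```

```text
clock 3.65 delta [45.9  0.3 -1.3] rot [ 0.02  0.   -0.03] fix xy mm [-64.9   0.3  29.7] q [ 0.15  0.96  0.    1.75 -0.    0.43  0.36] F [ 2.5 -2.9  1.8]
```

Request:
move_arm --targets '[[[0, 5, 0, -2, 0, 0, 0], [0, 10, 0, -2, 0, 0, 0], [0, 15, 0, -2, 0, 0, 0], [0, 20, 0, -2, 0, 0, 0], [0, 24, 0, -2, 0, 0, 0], [0, 28, 0, -2, 0, 0, 0], [0, 32, 0, -2, 0, 0, 0], [0, 35, 0, -2, 0, 0, 0], [0, 38, 0, -2, 0, 0, 0], [0, 40, 0, -2, 0, 0, 0]]]'

```text
clock: 4.9
tool_pos: [0.5836, -0.0986, 0.0315]
eef_rot: [0.631, 0.776, -0.001, -0.0]
contact_force: [0.4, -5.7, -2.6]
opening: 0.002
finger_force: 2.5
```

```bash
python3 -c "
from plant import r;from h import *;goal(r,-.019,0,.031)"
```

```text
clock 4.9 delta [6.7 1.3 0.5] rot [-0.08  0.03 -0.06] fix xy mm [-25.7   1.3  31.5] q [ 0.08  0.95  0.01  1.8  -0.02  0.4   0.32] F [ 0.4 -5.7 -2.6]
```

Now creep until the force rises.

Request:
move_arm --targets '[[[0, 1, 0, 0, 0, 0, 0], [0, 2, 0, 0, 0, 0, 0], [0, 3, 0, 0, 0, 0, 0], [0, 4, 0, 0, 0, 0, 0], [0, 4, 0, 0, 0, 0, 0]]]'

```text
clock: 5.52
tool_pos: [0.5829, -0.095, 0.0315]
eef_rot: [0.631, 0.776, -0.001, -0.0]
contact_force: [-0.4, -5.3, -3.6]
opening: 0.008
finger_force: 2.7
```

Request:
move_arm --targets '[[[0, 1, 0, 0, 0, 0, 0], [0, 2, 0, 0, 0, 0, 0], [0, 2, 0, 0, 0, 0, 0]]]'

```text
clock: 5.9
tool_pos: [0.5829, -0.0949, 0.0316]
eef_rot: [0.631, 0.775, -0.001, 0.001]
contact_force: [0.3, -8.8, -5.7]
opening: 0.005
finger_force: 4.3
```

```bash
python3 -c "
from plant import r;from h import *;goal(r,-.019,0,.031);import cv2
im=r.snapshot('top')[160:275,170:365,::-1];cv2.imwrite('pics/top1.png',cv2.resize(im,None,fx=4,fy=4,interpolation=cv2.INTER_CUBIC))"
```

```text
clock 5.9 delta [2.9 1.2 0.6] rot [-0.04  0.18 -0.13] fix xy mm [-21.9   1.2  31.6] q [ 0.07  0.95  0.02  1.8  -0.02  0.39  0.31] F [ 0.3 -8.8 -5.7]
```

View pics/top1.png

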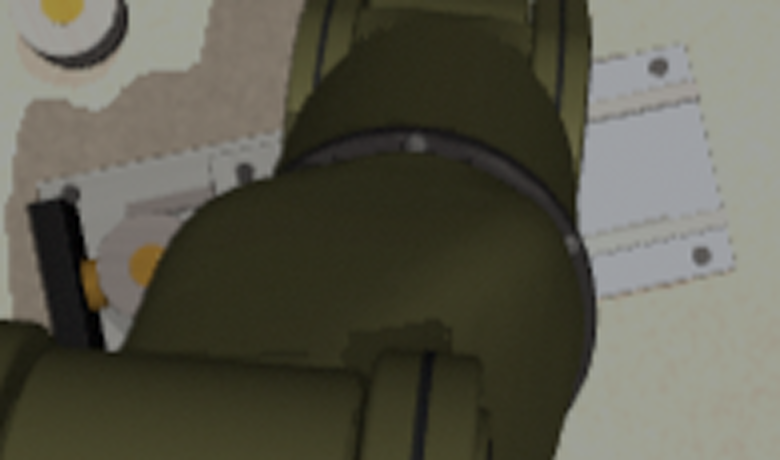

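The cell touches the brass contact at (95,285), and the tool stalls while the force rises. One more millimetre will confirm it, then I back off and rise.

Request:
move_arm --targets '[[[0, 2, 0, 0, 0, 0, 0], [0, 3, 0, 0, 0, 0, 0], [0, 3, 0, 0, 0, 0, 0], [0, 3, 0, 0, 0, 0, 0]]]'

```text
clock: 6.45
tool_pos: [0.5829, -0.0948, 0.0316]
eef_rot: [0.632, 0.775, -0.002, 0.003]
contact_force: [1.2, -12.1, -6.4]
opening: 0.008
finger_force: 6.6
```

Request:
move_arm --targets '[[[0, -10, 0, 0, 0, 0, 0], [0, -20, 0, 0, 0, 0, 0], [0, -30, 0, -30, 0, 0, 0], [0, -30, 0, -80, 0, 0, 0], [0.6, -30, 0, -120, 0, 0, 0], [0.6, -30, 0, -120, 0, 0, 0], [0.6, -30, 0, -120, 0, 0, 0]]]'

```text
clock: 7.32
tool_pos: [0.5883, -0.1176, 0.1514]
eef_rot: [0.63, 0.776, 0.0, -0.001]
contact_force: [0.1, 0.7, -0.7]
opening: 0.319
finger_force: 0.0
```

```bash
python3 -c "
from plant import r;from h import *;goal(r,.020,0,.11,.12);import cv2
print(r.camera_info('wrist'))
cv2.imwrite('pics/w2.png',r.snapshot('wrist')[:,:,::-1])"
```

```text
clock 7.325 delta [65.2  0.6 41.5] rot [-0.02 -0.08  6.9 ] fix xy mm [-45.2   0.6 151.4] q [ 0.11  0.77  0.01  1.73 -0.02  0.65  0.34] F [ 0.1  0.7 -0.7]
{'fx': 364.0333955869783, 'fy': 364.0333955869783, 'cx': 284.30075544356583, 'cy': 212.93307591878158, 'R': array([[ 0.97876585,  0.20497821, -0.00116247],
       [ 0.19501721, -0.92942569,  0.31326692],
       [ 0.06313246, -0.30684167, -0.94966441]]), 't': array([-0.55191809, -0.23956315,  0.23454495])}
```

View pics/w2.png

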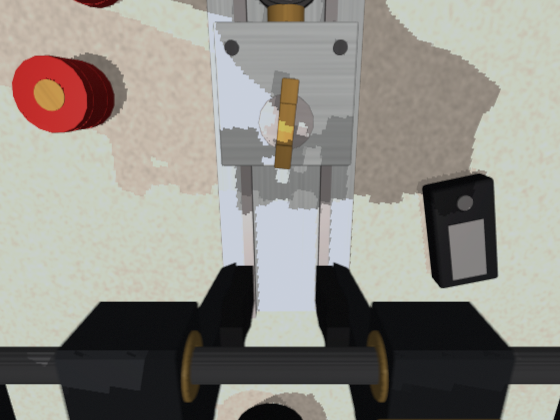

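The wrist view shows the bar from (283,166) to (290,80), the hub near (286,122), and the nose touching the cell at (285,8).

```bash
python3 -c "
from plant import r;from h import *
c=r.camera_info('wrist');a=YAW
for u,v,z in ((220,165,.048),(352,165,.048),(283,167,.079),(290,79,.079),(286,123,.056),(217,23,.048),(358,23,.048)):
    w=ray(c,u,v,z)[:2]-P0;print((np.array([w@[np.cos(a),np.sin(a)],w@[-np.sin(a),np.cos(a)]])*1e3).round(1))
"
```

```text
[-10.8  45.2]
[-10.8 -45.7]
[-6.1  1.6]
[43.8 -2.4]
[18.  -0.2]
[77.1 42.2]
[ 77.1 -44.3]
```

Request:
move_arm --targets '[[[0.5, 40, 1, 20, 0, 0, 6], [0.5, 65, 1, 30, 0, 0, 6], [0.5, 65, 1, 60, 0, 0, 6], [0.5, 65, 1, 85, 0, 0, 6], [0.5, 65, 1, 91, 0, 0, 6], [0.5, 65, 1, 91, 0, 0, 6]]]'

```text
clock: 8.12
tool_pos: [0.5758, -0.0546, 0.0601]
eef_rot: [0.67, 0.742, -0.0, -0.001]
contact_force: [-1.1, 0.2, 0.8]
opening: 0.496
finger_force: 0.0
```

```bash
python3 -c "
from plant import r;from h import *;goal(r,.0195,-0.0003,.060,.1)"
```

```text
clock 8.125 delta [0.6 0.1 0.1] rot [-0.09 -0.02 -0.3 ] fix xy mm [19.  -0.1 60.1] q [-0.01  0.89  0.04  1.84 -0.07  0.42  0.18] F [-1.1  0.2  0.8]
```

Close on the wing.

Request:
move_arm --targets '[[[0, 0, 0, 0, 0, 0, 0], [0, 0, 0, 0, 0, 0, 0], [0, 0, 0, 0, 0, 0, 0], [0, 0, 0, 0, 0, 0, 0], [0, 0, 0, 0, 0, 0, 0], [0, 0, 0, 0, 0, 0, 0]]]' --newtons 40

```text
clock: 8.88
tool_pos: [0.5763, -0.0547, 0.061]
eef_rot: [0.67, 0.742, 0.0, 0.0]
contact_force: [-1.7, -0.4, 5.0]
opening: 0.107
finger_force: 40.0
```

Gripped: the opening is about 10 mm. Now turn clockwise.

Request:
move_arm --targets '[[[0, 0, 0, 0, 0, 0, 6], [0, 0, 0, 0, 0, 0, 12], [0, 0, 0, 0, 0, 0, 18], [0, 0, 0, 0, 0, 0, 24], [0, 0, 0, 0, 0, 0, 30], [0, 0, 0, 0, 0, 0, 36], [0, 0, 0, 0, 0, 0, 42], [0, 0, 0, 0, 0, 0, 42]]]'

```text
clock: 9.88
tool_pos: [0.5764, -0.0549, 0.0611]
eef_rot: [0.892, 0.452, 0.0, 0.0]
contact_force: [-1.3, -0.4, 4.9]
opening: 0.107
finger_force: 40.0
```

Request:
move_arm --targets '[[[0, 0, 0, 0, 0, 0, 5], [0, 0, 0, 0, 0, 0, 10], [0, 0, 0, 0, 0, 0, 15], [0, 0, 0, 0, 0, 0, 20], [0, 0, 0, 0, 0, 0, 24], [0, 0, 0, 0, 0, 0, 27], [0, 0, 0, 0, 0, 0, 27], [0, 0, 0, 0, 0, 0, 27]]]'

```text
clock: 10.88
tool_pos: [0.5765, -0.055, 0.0612]
eef_rot: [0.973, 0.232, 0.0, 0.0]
contact_force: [-3.0, -0.8, 5.8]
opening: 0.111
finger_force: 40.0
```

```bash
python3 -c "
from plant import r;from h import *;goal(r,.0195,-0.0003,.060,1.28);print(r.get_state()['moment'])"
```

```text
clock 10.875 delta [-0.1 -1.1  1.2] rot [ 0.03 -0.02 -1.68] fix xy mm [18.5 -0.7 61.2] q [-0.16  0.92  0.31  1.85 -0.57  0.47 -0.56] F [-3.  -0.8  5.8]
[-0.09093544  0.47097786  0.06492718]
```

Tool is at 1.31 rad. Release, rise and look.

Request:
move_arm --targets '[[[0.5, 0, 0, 0, 0, 0, 0], [0.5, 0, 0, 0, 0, 0, 0], [0.5, 0, 0, 0, 0, 0, 0], [0.5, 0, 0, 0, 0, 0, 0], [0.5, 0, 0, -40, 0, 0, 0], [0.5, 0, 0, -90, 0, 0, 0], [0.5, -40, 0, -90, 0, 0, 0], [0.5, -70, 0, -90, 0, 0, 0], [0.5, -70, 0, -90, 0, 0, 0]]]'

```text
clock: 12.0
tool_pos: [0.5117, -0.0875, 0.151]
eef_rot: [0.973, 0.23, -0.001, -0.0]
contact_force: [0.8, -0.6, 0.9]
opening: 0.498
finger_force: 0.0
```

```bash
python3 -c "
from plant import r;from h import *;import cv2
goal(r,.0195,-0.0003,.060,1.28)
c=r.camera_info('wrist');a=YAW;print(c)
cv2.imwrite('pics/w3.png',r.snapshot('wrist')[:,:,::-1])"
```

```text
clock 12.0 delta [72.6 -1.1 90.9] rot [-0.05  0.09 -1.88] fix xy mm [-1.00e-01  6.94e+01  1.51e+02] q [-0.15  0.73  0.38  1.98 -0.51  0.53 -0.52] F [ 0.8 -0.6  0.9]
{'fx': 364.0333955869783, 'fy': 364.0333955869783, 'cx': 284.30075544356583, 'cy': 212.93307591878158, 'R': array([[ 4.47379984e-01, -8.94343972e-01,  9.67436322e-05],
       [-8.48490406e-01, -4.24408339e-01,  3.16135401e-01],
       [-2.82692731e-01, -1.41514737e-01, -9.48714077e-01]]), 't': array([-0.30728088,  0.38148403,  0.43971313])}
```

View pics/w3.png

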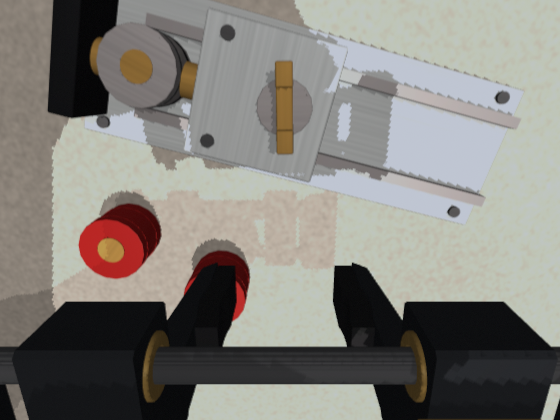

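The bar runs from (285,62) to (285,153), aligned with the tool. The nose at (190,80) and the contact at (97,55) hold the upright cell at (137,67). I'll measure the angle and positions.

```bash
python3 -c "
from plant import r;from h import *
c=r.camera_info('wrist');a=YAW;Q=[]
for u,v,z in ((285,153,.079),(285,62,.079),(137,67,.054),(285,106,.056),(348,46,.048),(311,181,.048)):
    w=ray(c,u,v,z)[:2]-P0;Q.append(np.array([w@[np.cos(a),np.sin(a)],w@[-np.sin(a),np.cos(a)]])*1e3);print(Q[-1].round(1))
d=Q[1]-Q[0];print('knob',-np.arctan2(d[1],d[0]))
"
```

```text
[12.2 21. ]
[ 25.2 -27.7]
[113.5  -3.1]
[18.9 -4.3]
[-10.  -48.9]
[-11.7  39.9]
knob 1.3106418680416225
```

```bash
python3 -c "
from plant import r;print(r.finish_job())"
```

```text
the job is handed in; nothing more can be done
None
```

I handed in the job with the cell upright and held against the end stop (carriage travel about 0.094 m) and the knob turned to about 1.31 rad, both measured from the images; the arm was clear, I saw no contact with the spare cell, meter or pen cup, and no verdict came back.

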